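# Load the gift-set jig and shut its keeper bar

### The job

Get this gift set ready for sleeving: put the pink oval tin, the teal soap carton and the six-sided amber candle jar each upright into the nest of its own shape on the sloping jig, fully home on the floor. Then swing the wire keeper bar fully shut over the three of them by its red handle. Do not push the spray bottle, the tape roll or the parcel out of place.

Things in the scene. Friction and masses are not known exactly. Their poses are not given: they have to be found in the camera images.
- tin: Loose pink tin with oval (straight sides, round ends) outline, 112 mm long (x) x 50 mm wide (y) x 46 mm high (z), ends of 25 mm radius, 0.22 kg, standing on the bench. Origin: centre of its underside.
- carton: Loose teal rectangular soap carton with a white band, 92 mm (x) x 50 mm (y) x 50 mm high (z), 0.18 kg, standing on the bench. Origin: centre of its underside.
- jar: Loose six-sided candle jar, amber glass with a wooden lid flush with its sides, 58 mm across flats, 67 mm across corners, 50 mm high, 0.28 kg, standing on the bench. Two flats face its +y and -y, corners its +x and -x. Origin: centre of its underside.
- nest_tin: Nest for the pink tin: white plate 140 x 90 mm with a black rim (14 mm high, 8 mm thick) round the shape, 2.5 mm clearance all round; one of three in any order on the 30 degree slope. Origin: centre of the pocket floor, 60 mm above the bench; x up the slope (away from the robot), y along the row (left), z square out of the slope. The oval's length lies along x.
- nest_carton: Nest for the carton: white plate 140 x 90 mm with a black rim (14 mm high, 8 mm thick) round the shape, 2.5 mm clearance all round; one of three in any order on the 30 degree slope. Origin: centre of the pocket floor, 60 mm above the bench; x up the slope (away from the robot), y along the row (left), z square out of the slope. The rectangle's 92 mm length lies along x.
- nest_jar: Nest for the jar: white plate 140 x 90 mm with a black rim (14 mm high, 8 mm thick) round the shape, 2.5 mm clearance all round; one of three in any order on the 30 degree slope. Origin: centre of the pocket floor, 60 mm above the bench; x up the slope (away from the robot), y along the row (left), z square out of the slope. Two flats of the hexagon face +y and -y, corners +x and -x.
- keeper (a joint): Keeper bar hinge: 0 = shut (wire lies across over the three nests, 54 mm above their floors, 18 mm up-slope of their centres), 1.57 = fully open (wire stands square out of the slope at its upper edge, to 114 mm above the floors). 8 mm wire, 284 mm long, 52 mm from the hinge. Starts open. Turns positive about the nests' y. Stays where it is left; 2.5 N at the handle.
- keeper_grip (a point): Middle of the red round handle, 18 mm thick and 62 mm long, lying along the nests' y. It is 80 mm from the hinge line and 198 mm to the left (+y) of the hinge middle; in nest axes it is offset from keeper_hinge by (-57, 198, 57) mm when shut and (57, 198, 57) mm when fully open.
- keeper_hinge (a point): Middle of the keeper's hinge line (fixed to the jig); the line is parallel to the nests' y, 70 mm up the slope from the nest centres and 58 mm out from the pocket floors.
- jig: The fixed sloping jig: base 170 x 302 mm, plywood slope rising 30 degrees away from the robot, top edge about 90 mm high, steel pivot brackets at both ends to 165 mm high; nests 94 mm apart. Origin: on the bench under the middle nest's centre; its x points horizontally up-slope, y along the row to the left, z up.
- spray: Bystander: white spray bottle with pink cap, 60 mm diameter, 160 mm high. Origin: centre of its underside.
- tape: Bystander: roll of brown tape lying flat, 100 mm diameter, 48 mm high. Origin: centre of its underside.
- parcel: Bystander: kraft parcel 100 x 150 x 90 mm high. Origin: centre of its underside.
Mind the look-alikes: they are no part of the job. Of the things that look like the tin, the larger one is meant.

How it is judged:
By the outcome, as a careful person would: the job done as asked, in the order asked, and still so for the second after the job is handed in, with the robot touching nothing.
It also fails if it takes over 70 s, if anything falls off the work surface, if the arm or the gripper's body presses on something with over 40 N, if the wrist force passes 120 N, or if a joint passes its speed limit or range.

### The arm

A 6-joint arm with a two-finger parallel gripper is mounted at the origin on the work surface. World frame = base frame: x ahead of the robot, y to its left, z up, the work surface at z = 0. Lengths are in m, angles in rad, forces in N, time in s.
With the tool pointing down it reaches from about 0.3 to 0.775 m from the base axis. Payload 14.6 kg.
Tool frame: the origin (TCP) lies midway between the tips of the shut fingers; the grasp point (between the pads) lies 19 mm behind it; z points along the fingers, y is the line along which they close (so a half turn about z gives the same grasp; the last joint's range is limited). The gripper opens to 94 mm and grips with 3 to 60 N. Pads are 16 mm wide; open, the fingers measure 119 mm over their backs; the gripper's body (75 mm by 177 mm) begins 78 mm behind the grasp point.
Start: joints at [1.127, 0.3, 1.521, -0, 1.321, -0.067], TCP at [0.202, 0.511, 0.205] pointing down, gripper open.
Joint ranges: [-3.03, 3.03], [-0.79, 2.21], [0.23, 2.52], [-1.04, 4.18], [0, 3.07], [-2.55, 2.55]. Speed limits (rad/s): [2.22, 2.22, 2.57, 3.14, 3.14, 3.14].

### API

Orientations are given as [roll, pitch, yaw] about the fixed x, y, z axes, in that order (R = Rz(yaw) Ry(pitch) Rx(roll)).
In Python, from station import ctrl gives the robot as it stands. The module is installed in compiled form; this text tells all that it offers.
- The arm moves only by the tool servo_tool, never from a script. Its argument "plan" is a list of rows, each a list of 7 numbers: the opening in per cent of the stroke, from 0 (shut) to 100 (fully open), then the shift along the tool's x, y, z in m, then the turn, a rotation vector about the tool's x, y, z in rad. A call has exactly 8 rows; each row shifts and turns the commanded pose from where the row before left it, along the tool's axes as they then stand; what a row does not reach is not made up. A row lasts 1/8 s, in which the tool goes at most 62.5 mm and 10.7 degrees, less where a joint would pass 70% of its speed; a pose out of reach is approached as far as the arm can. A call with a gripper value outside its range is refused whole. The fingers move at their own pace and stop on an object; "force" is the grip in N (left out, the last holds). Time passes only in rows, so rows that do not move let the fingers close, or fill a call up. It gives the time, the measured TCP pose, the force, the opening and the grip force at its end, in the units of the state.
- ctrl.get_obs(): the state, without advancing time (a new reading comes with each control period).
- ctrl.camera(name): name is "side" or "top"; returns a dict with "pixels" (420x560x3 uint8, red, green, blue), "z_map" (420x560 float32, m along the optical axis (not along the pixel's ray), 0 where there is no reading), "mtx" (3x3 intrinsics, pixels), "dist" ([k1, k2, p1, p2, k3] as OpenCV has them; the pictures are not rectified), "pose" (4x4, takes a point from camera to world coordinates). Camera axes: x right, y up, looking along -z (the intrinsics and any distortion apply to the point x, -y, -z); pixel columns grow to the right and rows downward; lengths in m; the calibration is good to about 2 mm. A picture is of the moment at which its call begins.
- ctrl.hand_in(): hands the job in; it is judged then, once.
The state is a dict: "time_s": time; "qpos": joint angles; "joint_vel": joint speeds; "tau": joint torques, N m; "ee_pos": TCP position; "eef_rot": TCP orientation; "force": force on the tool from outside, world axes, zero at the start; "moment": the same for the moment, N m; "grip_width": finger opening in m; "grip_force": force on a finger pad.
Only numpy, scipy, OpenCV 4.12 (cv2) and the standard library are available. Lean on these libraries where they do the work, as an engineer would, in place of code of your own. Each camera call takes 0.05 s, during which the arm holds its last target. There are 200 camera calls.

## Working session

There is one attempt and no reset: what is moved stays moved. The work goes in short steps, Python scripts to look and compute and a tool call to move; the robot and the scene stay as the last step left them, time stands still between calls to the robot, and variables do not carry over. Pictures are saved under pics/ and viewed, at most 10 in all, crops included, and the job is handed in when it is done.

Besides the shell and the picture viewer there is one more tool, called after "Emit:" as name(argument=value, ...) on one line, values as JSON. servo_tool: Moves the arm, as the interface text tells. Its arguments: {"type":"object","properties":{"plan":{"type":"array","items":{"type":"array","items":{"type":"number"}}},"force":{"type":"number"}},"required":["plan"]}

```bash
mkdir -p pics; cat > h.py <<'E'
import numpy as np, cv2
from scipy.spatial.transform import Rotation as R
from station import ctrl
def shot(n,f=None):
    c=ctrl.camera(n)
    if f: cv2.imwrite(f,c['pixels'][:,:,::-1]); np.savez(f[:-4]+'.npz',**c)
    return c
def world(c):
    h,w=c['z_map'].shape
    u,v=np.meshgrid(np.arange(w),np.arange(h))
    p=cv2.undistortPoints(np.stack([u,v],-1).reshape(-1,1,2).astype(float),c['mtx'],c['dist']).reshape(h,w,2)
    z=c['z_map']
    P=np.stack([p[...,0]*z,-p[...,1]*z,-z],-1)
    W=P@c['pose'][:3,:3].T+c['pose'][:3,3]
    W[z==0]=np.nan
    return W
E
python3 - <<'E'
from h import *
for n in('side','top'):
    c=shot(n,f'pics/{n}0.png'); print(c['pose'][:3,3],c['pose'][:3,2])
print(ctrl.get_obs())
E
```

```text
[ 0.39173669 -1.05584836  0.74522333] [-0.06960474 -0.85909197  0.50706624]
[0.32150523 0.00781645 1.41931181] [-0.13384488 -0.00994235  0.99095242]
{'time_s': 0.1, 'qpos': array([ 1.12742773e+00,  3.00386345e-01,  1.52151902e+00,  1.52338142e-05,
        1.32071296e+00, -6.66165676e-02]), 'joint_vel': array([-0.00075564, -0.00062917, -0.00071377,  0.00159577, -0.00122472,
        0.00025128]), 'tau': array([ 1.66052650e-03, -5.32642329e+01, -3.53283691e+01,  7.10249855e-02,
        2.34128174e-02, -6.32627894e-05]), 'ee_pos': array([0.20225098, 0.51120619, 0.20495908]), 'eef_rot': array([-3.14057024e+00, -8.29994777e-05,  2.76483681e+00]), 'force': array([-0.34664331, -0.02592597, -0.30166745]), 'moment': array([0.02078327, 0.03378346, 0.00513902]), 'grip_force': 0.0, 'grip_width': 0.09389574236724836}
```

View pics/top0.png

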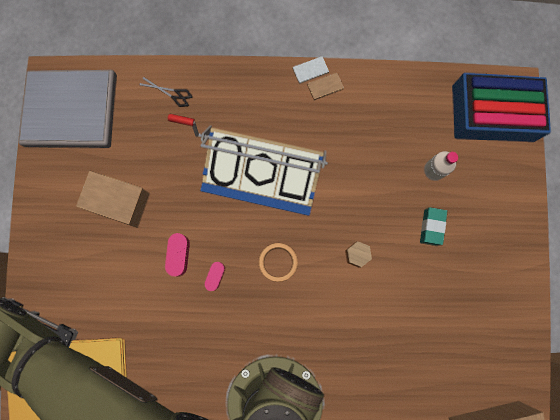

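View pics/side0.png

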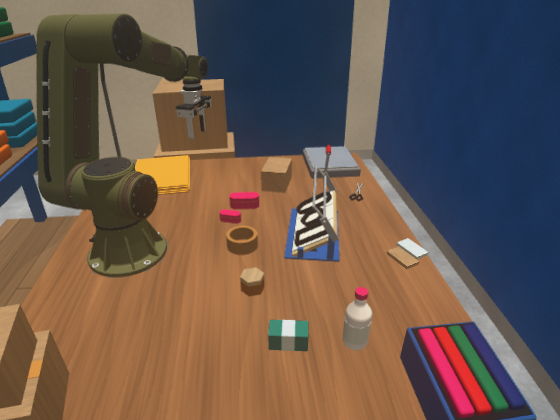

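The top view shows two pink oval tins: a larger one at (177,255) and a smaller one at (214,277). The larger fits the description. The jar is at (359,254), the carton at (434,226) and the jig at (262,170), with oval, hexagon and rectangle nests from left to right. The keeper handle is at (181,119). Next I measure and confirm with a crop.

```bash
python3 - <<'E'
from h import *
c=dict(np.load('pics/top0.npz')); W=world(c); im=c['pixels']; hsv=cv2.cvtColor(im,cv2.COLOR_RGB2HSV)
def obj(n,box,zlo,zhi):
    u0,v0,u1,v1=box; m=np.zeros(im.shape[:2],bool); m[v0:v1,u0:u1]=1
    m&=(W[...,2]>zlo)&(W[...,2]<zhi)
    P=W[m]; r=cv2.minAreaRect((P[:,:2]*1000).astype(np.float32))
    print(n,m.sum(),'z',np.median(P[:,2]).round(4),'mean',P.mean(0).round(4),'rect',np.round(r[0],1),np.round(r[1],1),round(r[2],1))
obj('tin',(155,225,198,285),.038,.06)
obj('tin small',(199,255,235,300),.02,.06)
obj('jar',(335,232,385,275),.042,.06)
obj('carton',(412,198,460,255),.042,.06)
obj('tape',(250,235,305,290),.035,.06)
obj('spray',(415,140,465,190),.02,.2)
obj('parcel',(65,165,155,230),.08,.1)
red=(hsv[...,0]<6)|(hsv[...,0]>174); m=np.zeros(im.shape[:2],bool); m[105:135,160:200]=1
m&=red&(hsv[...,1]>150)&(W[...,2]>.1); P=W[m]; print('handle',m.sum(),P.mean(0),P.min(0),P.max(0))
# jig plane
m=np.zeros(im.shape[:2],bool); m[125:220,195:330]=1
wh=m&(hsv[...,1]<50)&(hsv[...,2]>190)&(W[...,2]<.11)&(W[...,2]>.02)
P=W[wh]; 
for _ in range(3):
    q=P.mean(0); n=np.linalg.svd(P-q)[2][2]; n*=np.sign(n[2]); d=(P-q)@n; P=P[abs(d)<.004]
print('plane',q,n,np.degrees(np.arccos(n[2])),np.degrees(np.arctan2(-n[1],-n[0])),len(P))
a=cv2.resize(im[105:225,160:340],None,fx=4.4,fy=4.4,interpolation=2)[:,:,::-1]
cv2.imwrite('pics/jig.png',a)
b=cv2.resize(im[195:300,150:460],None,fx=2.5,fy=2.5,interpolation=2)[:,:,::-1]
cv2.imwrite('pics/obj.png',b)
E
```

```text
tin 778 z 0.0453 mean [0.3817 0.2653 0.0454] rect [381.6 265.3] [ 52.4 112.1] 86.4
tin small 384 z 0.0315 mean [0.329  0.1647 0.0315] rect [329.2 164.9] [34.9 78.5] 70.7
jar 454 z 0.0495 mean [ 0.3952 -0.2078  0.0495] rect [ 395.2 -207.8] [58.7 64.5] 37.8
carton 683 z 0.0497 mean [ 0.4725 -0.4089  0.0496] rect [ 472.4 -409.8] [52.6 93. ] 82.2
tape 513 z 0.0473 mean [ 0.3699 -0.0005  0.0472] rect [3.697e+02 2.000e-01] [97.8 97.8] 1.4
spray 668 z 0.1054 mean [ 0.6237 -0.4106  0.1023] rect [ 628.2 -416.5] [61.5 53.3] 33.8
parcel 2200 z 0.0894 mean [0.5206 0.4372 0.0893] rect [522.8 439.5] [153.5 101.3] 73.0
handle 186 [0.68624334 0.23590083 0.23114538] [0.67363221 0.20556424 0.22398   ] [0.69995837 0.26578771 0.23744641]
plane [0.60893078 0.04883155 0.05843265] [-0.49042451  0.09992393  0.86573611] 30.033134020210124 -11.516370904416345 2553
```

View pics/jig.png

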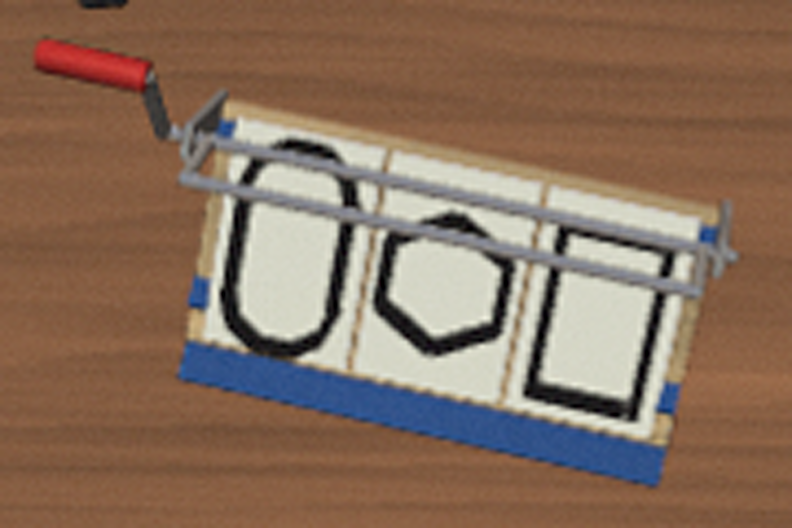

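View pics/obj.png

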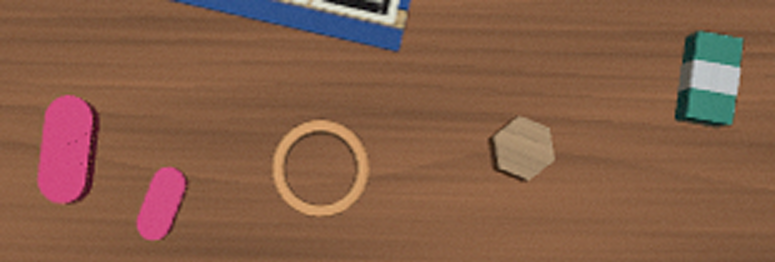

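Crops confirm the larger pink tin at (177,255), which measures 112×52 mm against 78×35 mm for the small one at (214,277). Nest order, left to right: oval, hexagon, rectangle. Now a precise fit and a motion planner helper.

```bash
cat > fit.py <<'E'
from h import *
from scipy.optimize import least_squares
def sdf(kind,p):
    p=np.abs(p)
    if kind=='tin': return np.hypot(np.maximum(p[:,0]-.031,0),p[:,1])-.025
    if kind=='carton':
        q=p-[.046,.025]; return np.hypot(*np.maximum(q,0).T)+np.minimum(q.max(1),0)
    return np.maximum(p[:,1],p[:,0]*np.cos(np.pi/6)+p[:,1]*.5)-.029
def fit(kind,P,x0):
    def f(t):
        c,s=np.cos(t[2]),np.sin(t[2]); q=(P-t[:2])@np.array([[c,-s],[s,c]]); return sdf(kind,q)
    r=least_squares(lambda t:f(t)-t[3],list(x0)+[0.],x_scale=[.01,.01,.1,.01],loss='soft_l1',f_scale=.002)
    return r.x,np.std(f(r.x))
E
python3 - <<'E'
from fit import *
c=dict(np.load('pics/top0.npz')); W=world(c); im=c['pixels']; hsv=cv2.cvtColor(im,cv2.COLOR_RGB2HSV)
for k,(u0,v0,u1,v1),zl,x0 in(('tin',(155,225,198,285),.038,(.3817,.2653,-.06)),('jar',(335,232,385,275),.042,(.3952,-.2078,-.3)),('carton',(412,198,460,255),.042,(.4725,-.4089,-.14))):
    m=np.zeros(im.shape[:2],np.uint8); m[v0:v1,u0:u1]=1; m&=((W[...,2]>zl)&(W[...,2]<.06)).astype(np.uint8)
    m=cv2.morphologyEx(m,cv2.MORPH_CLOSE,np.ones((3,3),np.uint8))
    e=(m>0)&(cv2.erode(m,np.ones((3,3),np.uint8))==0)&np.isfinite(W[...,2])
    r,s=fit(k,W[e][:,:2],x0); print(k,r.round(4),np.degrees(r[2]).round(2),'sd',s.round(4))
# nests
n=np.array([-0.49042451,0.09992393,0.86573611]);q0=np.array([0.60893078,0.04883155,0.05843265])
m=np.zeros(im.shape[:2],bool); m[125:220,195:330]=1
b=m&(hsv[...,2]<70); P=W[b]; P=P[np.isfinite(P[:,0])]; h=(P-q0)@n; print(np.percentile(h,[5,25,50,75,95]))
P=P[(h>.008)&(h<.018)]; 
def frame(psi):
    x=np.array([np.cos(psi)*np.cos(np.pi/6),np.sin(psi)*np.cos(np.pi/6),.5]); z=np.array([-np.cos(psi)*.5,-np.sin(psi)*.5,np.cos(np.pi/6)]); return np.stack([x,np.cross(z,x),z],1)
def res(t):
    F=frame(t[3]); p=(P-t[:3])@F; d=np.stack([sdf(k,p[:,:2]-[0,y])for k,y in(('tin',.094),('jar',0),('carton',-.094))],1)
    d=d[np.arange(len(d)),np.abs(d-.0065).argmin(1)]
    return np.r_[d-.0065, ((p[:,2]-.014)*.3)]
r=least_squares(res,[.605,.05,.06,-.2],loss='soft_l1',f_scale=.003)
print('jig mid nest',r.x.round(4),np.degrees(r.x[3]),'rms',np.sqrt((res(r.x)[:len(P)]**2).mean()),len(P))
# plane offset of white at fitted pose; handle/hinge check
F=frame(r.x[3]); print('white plane h',((q0-r.x[:3])@F)[2]); print('handle nest',((np.array([.68624,.2359,.2311])-r.x[:3])@F).round(4),'expected .127 .198 .115(+9 for surface)')
np.savez('jig.npz',o=r.x[:3],F=F)
E
```

```text
tin [ 0.3819  0.2654 -0.0741 -0.0007] -4.25 sd 0.001
jar [ 0.3952 -0.2078  0.1586 -0.0011] 9.08 sd 0.0011
carton [ 0.4723 -0.4094 -0.1454 -0.0009] -8.33 sd 0.001
[0.00873273 0.01213308 0.01402144 0.01620223 0.02121308]
jig mid nest [ 0.612   0.0503  0.0596 -0.2072] -11.874492079351418 rms 0.003274891849655996 671
white plane h 0.000326231652825724
handle nest [0.1156 0.1969 0.1313] expected .127 .198 .115(+9 for surface)
```

```bash
python3 - <<'E'
from fit import *
J=np.load('jig.npz'); o,F=J['o'],J['F']
def frame(psi):
    x=np.array([np.cos(psi)*np.cos(np.pi/6),np.sin(psi)*np.cos(np.pi/6),.5]); z=np.array([-np.cos(psi)*.5,-np.sin(psi)*.5,np.cos(np.pi/6)]); return np.stack([x,np.cross(z,x),z],1)
for nme,hl in(('top',.0115),('side',.0115)):
    c=dict(np.load(f'pics/{nme}0.npz')); W=world(c); hsv=cv2.cvtColor(c['pixels'],cv2.COLOR_RGB2HSV)
    p=(W-o)@F; inb=(abs(p[...,0])<.075)&(abs(p[...,1])<.15)&(p[...,2]>-.006)&(p[...,2]<.02)
    wh=inb&(hsv[...,1]<60)&(hsv[...,2]>170); print(nme,'white h',np.median(p[wh][:,2]))
    z0=np.median(p[wh][:,2])
    b=inb&(hsv[...,2]<75)&(p[...,2]-z0>hl); P=W[b]
    def res(t):
        q=(P-o)@F[:, :]; G=frame(t[2]); q=(P-o)@G-[t[0],t[1],0]
        d=np.stack([sdf(k,q[:,:2]-[0,y])for k,y in(('tin',.094),('jar',0),('carton',-.094))],1)
        d=d[np.arange(len(d)),np.abs(d-.0065).argmin(1)]-.0065
        return np.sign(d)*np.maximum(abs(d)-.003,0)
    r=least_squares(res,[0,0,-.207],x_scale=[.01,.01,.1]); print('shift',r.x.round(4),np.degrees(r.x[2]),len(P),np.sqrt((res(r.x)**2).mean()))
    red=((hsv[...,0]<6)|(hsv[...,0]>174))&(hsv[...,1]>150)&(W[...,2]>.15)&(abs(p[...,1]-.198)<.06)&(abs(p[...,0]-.11)<.05)
    print('handle',red.sum(),p[red].mean(0).round(4),p[red].min(0).round(4),p[red].max(0).round(4))
    for k,t in(('tin',(.3819,.2654,-.0741,.046)),('jar',(.3952,-.2078,.1586,.05)),('carton',(.4723,-.4094,-.1454,.05))):
        cc,s=np.cos(t[2]),np.sin(t[2]); q=(W[...,:2]-t[:2])@np.array([[cc,-s],[s,cc]]); m=(abs(q).max(-1)<.07)&(abs(W[...,2]-t[3])<.004)
        e=q[m]; print(k,m.sum(),'ext',np.percentile(e,1,axis=0).round(4),np.percentile(e,99,axis=0).round(4))
E
```

```text
top white h 0.00044144372548431224
shift [ 0.0009  0.0011 -0.2089] -11.970729589810746 598 0.002243990847081607
handle 186 [0.1156 0.1969 0.1313] [0.1063 0.1667 0.1218] [0.1229 0.2274 0.138 ]
tin 646 ext [-0.0534 -0.0248] [0.0531 0.0252]
jar 375 ext [-0.0292 -0.0292] [0.0301 0.0285]
carton 569 ext [-0.0456 -0.0248] [0.0456 0.0242]
side white h -0.000500051358627882
shift [-0.0027 -0.0043 -0.1999] -11.451501295617275 247 0.0010170144241903694
handle 28 [0.1174 0.194  0.1289] [0.1127 0.1619 0.1216] [0.1214 0.2296 0.1335]
tin 127 ext [-0.0527 -0.0298] [0.0503 0.0181]
jar 275 ext [-0.0319 -0.0304] [0.0276 0.0282]
carton 634 ext [-0.0464 -0.0273] [0.0433 0.0226]
```

```bash
cat > plan.py <<'E'
import sys
from h import *
J=np.load('jig.npz'); O=J['o']; psi=-.206
c3,s3=np.cos(np.pi/6),.5
X=np.array([np.cos(psi)*c3,np.sin(psi)*c3,s3]); Z=np.array([-np.cos(psi)*s3,-np.sin(psi)*s3,c3]); F=np.stack([X,np.cross(Z,X),Z],1)
FLIP=np.diag([-1,1,-1.])
OBJ=dict(tin=(.3819,.2654,-.0741),jar=(.3952,-.2078,.1586),carton=(.4723,-.4094,-.1454))
NY=dict(tin=.094,jar=0,carton=-.094)
def bench(k,z,dx=0):
    x,y,a=OBJ[k]; return np.array([x,y,z]),R.from_euler('z',a).as_matrix()@FLIP
def nest(k,z,x=0,y=0,rot=FLIP):
    return O+F@np.array([x,NY.get(k,0)+y,z]),F@rot
def plan(wps):
    """wps: (pose or None, rows, opening%)"""
    o=ctrl.get_obs(); p,M=o['ee_pos'],R.from_euler('xyz',o['eef_rot']).as_matrix()
    rows=[]
    for pose,n,g in wps:
        p1,M1=pose if pose is not None else (p,M)
        w=R.from_matrix(M.T@M1).as_rotvec()
        P,Q=p,M
        for i in range(1,n+1):
            Pn=p+(p1-p)*i/n; Qn=M@R.from_rotvec(w*i/n).as_matrix()
            d=Q.T@(Pn-P); rows.append([g]+[round(float(v),4) for v in d]+[round(float(v),3) for v in w/n])
            if np.linalg.norm(d)>.0625 or np.linalg.norm(w/n)>.186: print('TOO FAST',np.linalg.norm(d),np.linalg.norm(w/n))
            P,Q=Pn,Qn
        p,M=p1,M1
    for i in range(0,len(rows),8): print('['+',\n'.join(str(r).replace('0.0,','0,') for r in rows[i:i+8])+']\n')
    print(len(rows))
def stat(tgt=None):
    o=ctrl.get_obs(); print(o['time_s'],o['ee_pos'].round(4),o['eef_rot'].round(3),'q',o['qpos'].round(2),'F',o['force'].round(1),'w',round(o['grip_width'],4),round(o['grip_force'],1))
    if tgt: print('err',((o['ee_pos']-tgt[0])@tgt[1]).round(4))
E
python3 - <<'E'
from plan import *
plan([(bench('tin',.11),7,100),(None,1,100)])
E
```

```text
[[100, -0.0368, -0.0232, 0.0136, -0, -0, -0.043],
[100, -0.0357, -0.0248, 0.0136, -0, -0, -0.043],
[100, -0.0346, -0.0263, 0.0136, -0, -0, -0.043],
[100, -0.0335, -0.0278, 0.0136, -0, -0, -0.043],
[100, -0.0322, -0.0292, 0.0136, -0, -0, -0.043],
[100, -0.0309, -0.0306, 0.0136, -0, -0, -0.043],
[100, -0.0296, -0.0319, 0.0136, -0, -0, -0.043],
[100, 0, 0, 0, 0, 0, 0.0]]

8
```

Emit:
servo_tool(plan=[[100, -0.037, -0.023, 0.0136, 0, 0, -0.043], [100, -0.036, -0.025, 0.0136, 0, 0, -0.043], [100, -0.035, -0.026, 0.0136, 0, 0, -0.043], [100, -0.033, -0.028, 0.0136, 0, 0, -0.043], [100, -0.032, -0.029, 0.0136, 0, 0, -0.043], [100, -0.031, -0.031, 0.0136, 0, 0, -0.043], [100, -0.03, -0.032, 0.0136, 0, 0, -0.043], [100, 0, 0, 0, 0, 0, 0]], force=25)

```text
time_s: 1.1
ee_pos: [0.383, 0.263, 0.1092]
eef_rot: [-3.14, -0.002, 3.063]
force: [0.4, 0.5, 0.3]
grip_width: 0.0936
grip_force: 0.0
```

```bash
python3 - <<'E'
from plan import *
stat(bench('tin',.11))
plan([(bench('tin',.02),3,100),(None,5,0)])
E
```

```text
1.1 [0.383  0.263  0.1092] [-3.140e+00 -2.000e-03  3.063e+00] q [ 0.52  0.22  1.86 -0.    1.06 -0.97] F [0.4 0.5 0.3] w 0.0936 0.0
err [-0.0012 -0.0023  0.0008]
[[100, 0.0004, 0.0008, 0.0297, -0, -0.001, -0.002],
[100, 0.0004, 0.0008, 0.0297, -0, -0.001, -0.002],
[100, 0.0004, 0.0008, 0.0297, -0, -0.001, -0.002],
[0, 0, 0, 0, 0, 0, 0.0],
[0, 0, 0, 0, 0, 0, 0.0],
[0, 0, 0, 0, 0, 0, 0.0],
[0, 0, 0, 0, 0, 0, 0.0],
[0, 0, 0, 0, 0, 0, 0.0]]

8
```

Emit:
servo_tool(plan=[[100, 0.0004, 0.0008, 0.03, 0, 0, -0.002], [100, 0.0004, 0.0008, 0.03, 0, 0, -0.002], [100, 0.0004, 0.0008, 0.0295, 0, 0, -0.002], [0, 0, 0, 0, 0, 0, 0], [0, 0, 0, 0, 0, 0, 0], [0, 0, 0, 0, 0, 0, 0], [0, 0, 0, 0, 0, 0, 0], [0, 0, 0, 0, 0, 0, 0]], force=25)

```text
time_s: 2.1
ee_pos: [0.3815, 0.2675, 0.0212]
eef_rot: [3.141, 0.001, 3.072]
force: [-2.0, -1.0, 4.6]
grip_width: 0.0497
grip_force: 25.0
```

```bash
python3 - <<'E'
from plan import *
stat(bench('tin',.02))
p=bench('tin',.02); up=(p[0]+[.02,-.02,.10],p[1])
plan([(up,2,0),(nest('tin',.10),6,0)])
E
```

```text
2.1 [0.3815 0.2675 0.0212] [3.141e+00 1.000e-03 3.072e+00] q [ 0.53  0.37  1.92 -0.    0.85 -0.97] F [-2.  -1.   4.6] w 0.0497 25.0
err [ 0.0005  0.0021 -0.0012]
[[0, -0.011, -0.0103, -0.0494, 0, 0, 0.002],
[0, -0.011, -0.0103, -0.0494, 0, 0, 0.002],
[0, -0.0311, -0.0132, -0.0044, 0.006, -0.087, 0.021],
[0, -0.0317, -0.0126, -0.0016, 0.006, -0.087, 0.021],
[0, -0.0319, -0.0119, 0.0013, 0.006, -0.087, 0.021],
[0, -0.032, -0.0112, 0.0041, 0.006, -0.087, 0.021],
[0, -0.0317, -0.0105, 0.007, 0.006, -0.087, 0.021],
[0, -0.0312, -0.0097, 0.0098, 0.006, -0.087, 0.021]]

8
```

Emit:
servo_tool(plan=[[0, -0.011, -0.0103, -0.0494, 0, 0, 0.002], [0, -0.011, -0.0103, -0.0494, 0, 0, 0.002], [0, -0.0311, -0.0132, -0.0044, 0.006, -0.087, 0.021], [0, -0.0317, -0.0126, -0.0016, 0.006, -0.087, 0.021], [0, -0.032, -0.012, 0.0013, 0.006, -0.087, 0.021], [0, -0.032, -0.0112, 0.0041, 0.006, -0.087, 0.021], [0, -0.0317, -0.0105, 0.007, 0.006, -0.087, 0.021], [0, -0.0312, -0.0097, 0.0098, 0.006, -0.087, 0.021]], force=25)

```text
time_s: 3.1
ee_pos: [0.5831, 0.152, 0.1459]
eef_rot: [-3.139, 0.525, 2.939]
force: [-11.0, 4.8, -3.0]
grip_width: 0.0499
grip_force: 25.0
```

```bash
python3 - <<'E'
from plan import *
stat(nest('tin',.1))
plan([(nest('tin',.04),5,0),(None,3,0)])
E
```

```text
3.1 [0.5831 0.152  0.1459] [-3.139  0.525  2.939] q [ 0.3   0.26  1.81 -0.42  0.65 -0.78] F [-11.    4.8  -3. ] w 0.0499 25.0
err [-0.0006 -0.0004  0.0007]
[[0, 0.0001, 0.0001, 0.0119, -0, 0, 0.001],
[0, 0.0001, 0.0001, 0.0119, -0, 0, 0.001],
[0, 0.0001, 0.0001, 0.0119, -0, 0, 0.001],
[0, 0.0001, 0.0001, 0.0119, -0, 0, 0.001],
[0, 0.0001, 0.0001, 0.0119, -0, 0, 0.001],
[0, 0, 0, 0, 0, 0, 0.0],
[0, 0, 0, 0, 0, 0, 0.0],
[0, 0, 0, 0, 0, 0, 0.0]]

8
```

Emit:
servo_tool(plan=[[0, 0, 0, 0.012, 0, 0, 0], [0, 0, 0, 0.012, 0, 0, 0], [0, 0, 0, 0.012, 0, 0, 0], [0, 0, 0, 0.012, 0, 0, 0], [0, 0, 0, 0.012, 0, 0, 0], [0, 0, 0, 0, 0, 0, 0], [0, 0, 0, 0, 0, 0, 0], [0, 0, 0, 0, 0, 0, 0]], force=25)

```text
time_s: 4.1
ee_pos: [0.6119, 0.1465, 0.0944]
eef_rot: [-3.139, 0.524, 2.939]
force: [0.1, -0.4, -2.4]
grip_width: 0.0497
grip_force: 25.0
```

```bash
python3 - <<'E'
from plan import *
stat(nest('tin',.04))
ims=[]
for n in('side','top'):
    c=shot(n,f'pics/{n}1.png'); W=world(c); p=(W-O)@F; hsv=cv2.cvtColor(c['pixels'],cv2.COLOR_RGB2HSV)
    m=(hsv[...,0]>155)&(hsv[...,0]<176)&(hsv[...,1]>120)&(abs(p[...,0])<.09)&(abs(p[...,1]-.094)<.06)&(p[...,2]>.01)
    q=p[m]; print(n,m.sum(),np.percentile(q,[1,50,99],axis=0).round(4))
    u=np.argwhere((abs(p[...,0])<.09)&(abs(p[...,1]-.094)<.06)&(p[...,2]<.06)); a,b=u.min(0),u.max(0); 
    ims.append(cv2.resize(c['pixels'][a[0]:b[0],a[1]:b[1]],(390,480),interpolation=2)[:,:,::-1])
cv2.imwrite('pics/t1.png',np.hstack(ims))
E
```

```text
4.1 [0.6119 0.1465 0.0944] [-3.139  0.524  2.939] q [ 0.28  0.39  1.78 -0.46  0.55 -0.75] F [ 0.1 -0.4 -2.4] w 0.0497 25.0
err [-0.0002  0.0001  0.    ]
side 206 [[-0.0484  0.0625  0.0203]
 [ 0.0123  0.074   0.0599]
 [ 0.0539  0.1147  0.065 ]]
top 430 [[-0.0125  0.068   0.0274]
 [ 0.025   0.0937  0.063 ]
 [ 0.0583  0.1194  0.1737]]
```

View pics/t1.png

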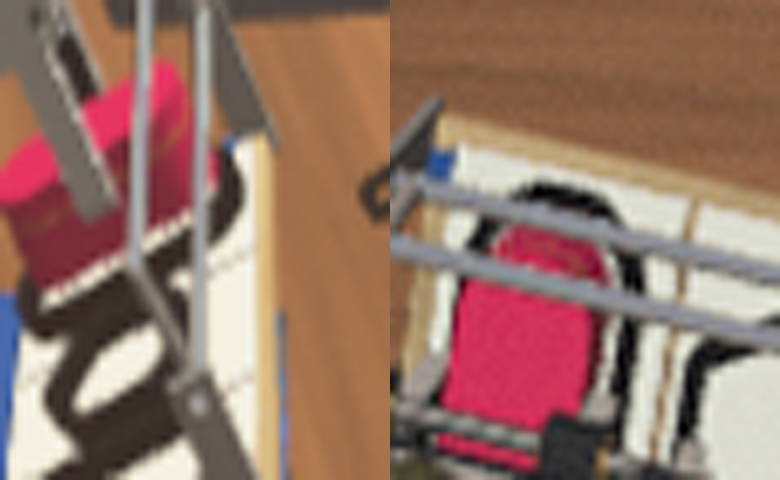

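The crop shows the tin centred over the oval nest across the row (y 68–119 mm, nest centre 94 mm). Inserting.

Emit:
servo_tool(plan=[[0, 0, 0, 0.004, 0, 0, 0], [0, 0, 0, 0.004, 0, 0, 0], [0, 0, 0, 0.004, 0, 0, 0], [0, 0, 0, 0.003, 0, 0, 0], [0, 0, 0, 0.003, 0, 0, 0], [0, 0, 0, 0.001, 0, 0, 0], [0, 0, 0, 0, 0, 0, 0], [0, 0, 0, 0, 0, 0, 0]], force=25)

```text
time_s: 5.2
ee_pos: [0.621, 0.1443, 0.0791]
eef_rot: [-3.139, 0.524, 2.939]
force: [-21.6, -3.1, 22.8]
grip_width: 0.0497
grip_force: 25.0
```

```bash
python3 - <<'E'
from plan import *
stat(nest('tin',.0212))
E
```

```text
5.2 [0.621  0.1443 0.0791] [-3.139  0.524  2.939] q [ 0.27  0.43  1.76 -0.48  0.53 -0.74] F [-21.6  -3.1  22.8] w 0.0497 25.0
err [-0.0007 -0.0002 -0.0008]
```

Emit:
servo_tool(plan=[[0, 0, 0, -0.0008, 0, 0, 0], [75, 0, 0, 0, 0, 0, 0], [75, 0, 0, 0, 0, 0, 0], [75, 0, 0, 0, 0, 0, 0], [75, 0, 0, -0.02, 0, 0, 0], [75, 0, 0, -0.04, 0, 0, 0], [100, 0, 0, -0.05, 0, 0, 0], [100, 0, 0, -0.03, 0, 0, 0]])

```text
time_s: 6.2
ee_pos: [0.5518, 0.1592, 0.2015]
eef_rot: [-3.14, 0.524, 2.939]
force: [-0.6, -0.5, -0.3]
grip_width: 0.0871
grip_force: 0.0
```

```bash
python3 - <<'E'
from plan import *
stat(nest('tin',.16))
plan([(bench('jar',.11),9,100),(None,1,100),(bench('jar',.02),2,100),(None,4,0)])
E
```

```text
6.2 [0.5518 0.1592 0.2015] [-3.14   0.524  2.939] q [ 0.34  0.14  1.82 -0.38  0.76 -0.81] F [-0.6 -0.5 -0.3] w 0.0871 0.0
err [-0.0006  0.0003 -0.0035]
[[100, 0.0127, -0.0434, 0.0044, -0.011, 0.058, -0.039],
[100, 0.0142, -0.043, 0.0047, -0.011, 0.058, -0.039],
[100, 0.0156, -0.0424, 0.0051, -0.011, 0.058, -0.039],
[100, 0.0169, -0.0418, 0.0056, -0.011, 0.058, -0.039],
[100, 0.0182, -0.0412, 0.0062, -0.011, 0.058, -0.039],
[100, 0.0194, -0.0406, 0.0068, -0.011, 0.058, -0.039],
[100, 0.0206, -0.0398, 0.0076, -0.011, 0.058, -0.039],
[100, 0.0217, -0.0391, 0.0084, -0.011, 0.058, -0.039]]

[[100, 0.0227, -0.0383, 0.0092, -0.011, 0.058, -0.039],
[100, 0, 0, 0, 0, 0, 0.0],
[100, 0, 0, 0.045, 0, 0, 0.0],
[100, 0, 0, 0.045, 0, 0, 0.0],
[0, 0, 0, 0, 0, 0, 0.0],
[0, 0, 0, 0, 0, 0, 0.0],
[0, 0, 0, 0, 0, 0, 0.0],
[0, 0, 0, 0, 0, 0, 0.0]]

16
```

Emit:
servo_tool(plan=[[100, 0.0127, -0.0434, 0.0044, -0.011, 0.058, -0.039], [100, 0.0142, -0.043, 0.0047, -0.011, 0.058, -0.039], [100, 0.0156, -0.0424, 0.0051, -0.011, 0.058, -0.039], [100, 0.0169, -0.0418, 0.0056, -0.011, 0.058, -0.039], [100, 0.0182, -0.0412, 0.0062, -0.011, 0.058, -0.039], [100, 0.0194, -0.0406, 0.0068, -0.011, 0.058, -0.039], [100, 0.0206, -0.0398, 0.0076, -0.011, 0.058, -0.039], [100, 0.0217, -0.0391, 0.0084, -0.011, 0.058, -0.039]])

```text
time_s: 7.2
ee_pos: [0.412, -0.1685, 0.1182]
eef_rot: [-3.135, 0.052, -3.022]
force: [0.6, 0.6, 0.5]
grip_width: 0.0942
grip_force: 0.0
```

```bash
python3 - <<'E'
from plan import *
stat(bench('jar',.11))
plan([(bench('jar',.09),1,100),(None,1,100),(bench('jar',.02),2,100),(None,4,0)])
E
```

```text
7.2 [ 0.412  -0.1685  0.1182] [-3.135  0.052 -3.022] q [-0.49  0.14  1.94  0.03  1.02 -2.19] F [0.6 0.6 0.5] w 0.0942 0.0
err [-0.0228  0.0362 -0.0082]
[[100, 0.0228, -0.0369, 0.0273, -0.007, 0.052, -0.039],
[100, 0, 0, 0, 0, 0, 0.0],
[100, 0, 0, 0.035, 0, 0, 0.0],
[100, 0, 0, 0.035, 0, 0, 0.0],
[0, 0, 0, 0, 0, 0, 0.0],
[0, 0, 0, 0, 0, 0, 0.0],
[0, 0, 0, 0, 0, 0, 0.0],
[0, 0, 0, 0, 0, 0, 0.0]]

8
```

Emit:
servo_tool(plan=[[100, 0.0227, -0.0383, 0.0092, -0.011, 0.056, -0.039], [100, 0, 0, 0.01, 0, 0, 0], [100, 0, 0, 0.04, 0, 0, 0], [100, 0, 0, 0.04, 0, 0, 0], [0, 0, 0, 0, 0, 0, 0], [0, 0, 0, 0, 0, 0, 0], [0, 0, 0, 0, 0, 0, 0], [0, 0, 0, 0, 0, 0, 0]], force=25)

```text
time_s: 8.2
ee_pos: [0.3954, -0.2078, 0.0192]
eef_rot: [3.139, -0.001, -2.984]
force: [0.2, 3.2, 12.4]
grip_width: 0.0575
grip_force: 24.9
```

```bash
python3 - <<'E'
from plan import *
stat(bench('jar',.02))
p=bench('jar',.02); up=(p[0]+[.02,.02,.11],p[1])
plan([(up,3,0),(nest('jar',.10),7,0),(nest('jar',.045),4,0),(None,2,0)])
E
```

```text
8.2 [ 0.3954 -0.2078  0.0192] [ 3.139e+00 -1.000e-03 -2.984e+00] q [-0.57  0.34  1.97  0.    0.84 -2.3 ] F [ 0.2  3.2 12.4] w 0.0575 24.9
err [-0.0002 -0.      0.0008]
[[0, -0.0075, 0.0056, -0.0369, 0.001, -0, -0.0],
[0, -0.0076, 0.0056, -0.0369, 0.001, -0, -0.0],
[0, -0.0076, 0.0056, -0.0369, 0.001, -0, -0.0],
[0, -0.0265, 0.0317, -0.0023, 0.014, -0.074, 0.051],
[0, -0.0249, 0.033, -0.0009, 0.014, -0.074, 0.051],
[0, -0.0232, 0.0342, 0.0005, 0.014, -0.074, 0.051],
[0, -0.0214, 0.0354, 0.0016, 0.014, -0.074, 0.051],
[0, -0.0194, 0.0364, 0.0027, 0.014, -0.074, 0.051]]

[[0, -0.0173, 0.0374, 0.0035, 0.014, -0.074, 0.051],
[0, -0.0151, 0.0383, 0.0042, 0.014, -0.074, 0.051],
[0, 0, -0, 0.0137, 0, 0, 0.0],
[0, 0, -0, 0.0137, 0, 0, 0.0],
[0, -0, 0, 0.0138, 0, 0, 0.0],
[0, 0, -0, 0.0137, 0, 0, 0.0],
[0, 0, 0, 0, 0, 0, 0.0],
[0, 0, 0, 0, 0, 0, 0.0]]

16
```

Emit:
servo_tool(plan=[[0, -0.0075, 0.0056, -0.0369, 0.001, 0, 0], [0, -0.0076, 0.0056, -0.0369, 0.001, 0, 0], [0, -0.0076, 0.0056, -0.0369, 0.001, 0, 0], [0, -0.0265, 0.0317, -0.0023, 0.014, -0.074, 0.051], [0, -0.0249, 0.033, -0.0009, 0.014, -0.074, 0.051], [0, -0.0232, 0.0342, 0.0005, 0.014, -0.074, 0.051], [0, -0.0214, 0.0354, 0.0016, 0.014, -0.074, 0.051], [0, -0.0194, 0.0364, 0.0027, 0.014, -0.074, 0.051]])

```text
time_s: 9.2
ee_pos: [0.5212, -0.0092, 0.1406]
eef_rot: [-3.12, 0.375, 3.043]
force: [0.3, -0.5, -3.5]
grip_width: 0.0579
grip_force: 25.0
```

Emit:
servo_tool(plan=[[0, -0.0173, 0.0374, 0.0035, 0.014, -0.074, 0.051], [0, -0.0151, 0.0383, 0.0042, 0.014, -0.074, 0.051], [0, 0, 0, 0.0137, 0, 0, 0], [0, 0, 0, 0.0137, 0, 0, 0], [0, 0, 0, 0.0138, 0, 0, 0], [0, 0, 0, 0.0137, 0, 0, 0], [0, 0, 0, 0, 0, 0, 0], [0, 0, 0, 0, 0, 0, 0]])

```text
time_s: 10.2
ee_pos: [0.5901, 0.0545, 0.0971]
eef_rot: [-3.139, 0.522, 2.934]
force: [-0.4, 0.1, -3.0]
grip_width: 0.0578
grip_force: 25.0
```

```bash
python3 - <<'E'
from plan import *
stat(nest('jar',.045))
plan([(nest('jar',.035),3,0),(nest('jar',.0192),5,0)])
c=shot('top','pics/top2.png'); W=world(c); p=(W-O)@F
u=np.argwhere((abs(p[...,0])<.09)&(abs(p[...,1]-.05)<.12)&(p[...,2]<.06)); a,b=u.min(0),u.max(0)
cv2.imwrite('pics/t2.png',cv2.resize(c['pixels'][a[0]:b[0],a[1]:b[1]],None,fx=5.5,fy=5.5,interpolation=2)[:,:,::-1])
E
```

```text
10.2 [0.5901 0.0545 0.0971] [-3.139  0.522  2.934] q [ 0.1   0.3   1.9  -0.35  0.47 -0.99] F [-0.4  0.1 -3. ] w 0.0578 25.0
err [ 0.0006 -0.0004  0.0014]
[[0, -0.0002, 0.0001, 0.0029, -0.001, -0.001, -0.001],
[0, -0.0002, 0.0001, 0.0029, -0.001, -0.001, -0.001],
[0, -0.0002, 0.0001, 0.0029, -0.001, -0.001, -0.001],
[0, 0, -0, 0.0032, 0, 0, 0.0],
[0, 0, -0, 0.0032, 0, 0, 0.0],
[0, -0, 0, 0.0032, 0, 0, 0.0],
[0, 0, -0, 0.0032, 0, 0, 0.0],
[0, 0, -0, 0.0032, 0, 0, 0.0]]

8
```

View pics/t2.png

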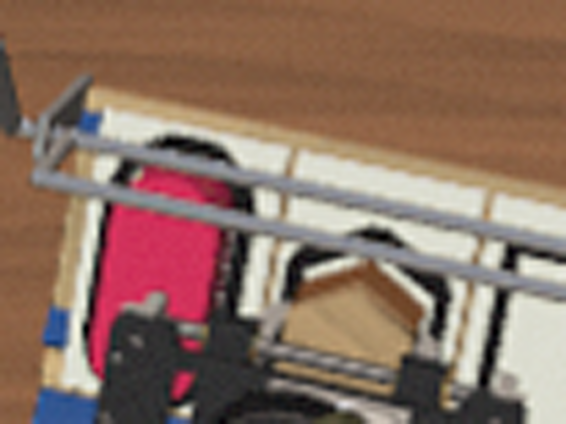

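The tin sits in the oval nest and the jar hangs lined up over the hexagon. Inserting.

Emit:
servo_tool(plan=[[0, -0.0003, 0.0002, 0.004, -0.001, -0.001, -0.001], [0, -0.0002, 0.0002, 0.004, -0.001, -0.001, -0.001], [0, 0, 0, 0.004, -0.001, -0.001, -0.001], [0, 0, 0, 0.004, 0, 0, 0], [0, 0, 0, 0.004, 0, 0, 0], [0, 0, 0, 0.004, 0, 0, 0], [0, 0, 0, 0.0015, 0, 0, 0], [0, 0, 0, 0, 0, 0, 0]])

```text
time_s: 11.25
ee_pos: [0.6034, 0.0521, 0.0767]
eef_rot: [-3.14, 0.526, 2.938]
force: [-18.0, -1.9, 20.1]
grip_width: 0.0579
grip_force: 25.0
```

```bash
python3 - <<'E'
from plan import *
stat(nest('jar',.0192)); print(F.T@ctrl.get_obs()['force'])
E
```

```text
11.25 [0.6034 0.0521 0.0767] [-3.14   0.526  2.938] q [ 0.09  0.36  1.88 -0.37  0.43 -0.98] F [-18.   -1.9  20.1] w 0.0579 25.0
err [-0.0009  0.      0.    ]
[-4.86919462 -5.56602856 26.06762643]
```

Emit:
servo_tool(plan=[[0, 0, 0, -0.0008, 0, 0, 0], [80, 0, 0, 0, 0, 0, 0], [80, 0, 0, 0, 0, 0, 0], [80, 0, 0, 0, 0, 0, 0], [80, 0, 0, -0.02, 0, 0, 0], [80, 0, 0, -0.04, 0, 0, 0], [100, 0, 0, -0.05, 0, 0, 0], [100, 0, 0, -0.03, 0, 0, 0]])

```text
time_s: 12.25
ee_pos: [0.5335, 0.0672, 0.199]
eef_rot: [-3.141, 0.526, 2.938]
force: [-0.5, -0.5, -0.8]
grip_width: 0.0917
grip_force: 0.0
```

```bash
python3 - <<'E'
from plan import *
stat(nest('jar',.16))
plan([(bench('carton',.12),10,100),(None,1,100),(bench('carton',.02),2,100),(None,3,0)])
E
```

```text
12.25 [0.5335 0.0672 0.199 ] [-3.141  0.526  2.938] q [ 0.14  0.03  1.94 -0.27  0.69 -1.05] F [-0.5 -0.5 -0.8] w 0.0917 0.0
err [-0.0001  0.0004 -0.0008]
[[100, 0.0008, -0.0479, 0.0087, -0.002, 0.053, -0.006],
[100, 0.0006, -0.0479, 0.0087, -0.002, 0.053, -0.006],
[100, 0.0004, -0.0479, 0.0086, -0.002, 0.053, -0.006],
[100, 0.0003, -0.0479, 0.0086, -0.002, 0.053, -0.006],
[100, 0.0001, -0.0479, 0.0085, -0.002, 0.053, -0.006],
[100, -0.0001, -0.048, 0.0084, -0.002, 0.053, -0.006],
[100, -0.0002, -0.048, 0.0083, -0.002, 0.053, -0.006],
[100, -0.0004, -0.048, 0.0082, -0.002, 0.053, -0.006]]

[[100, -0.0006, -0.048, 0.0081, -0.002, 0.053, -0.006],
[100, -0.0007, -0.048, 0.008, -0.002, 0.053, -0.006],
[100, 0, 0, 0, 0, 0, 0.0],
[100, 0, 0, 0.05, 0, 0, 0.0],
[100, 0, 0, 0.05, 0, 0, 0.0],
[0, 0, 0, 0, 0, 0, 0.0],
[0, 0, 0, 0, 0, 0, 0.0],
[0, 0, 0, 0, 0, 0, 0.0]]

16
```

Emit:
servo_tool(plan=[[100, 0.0008, -0.0479, 0.0087, -0.002, 0.053, -0.006], [100, 0.0006, -0.0479, 0.0087, -0.002, 0.053, -0.006], [100, 0.0004, -0.0479, 0.0086, -0.002, 0.053, -0.006], [100, 0.0003, -0.0479, 0.0086, -0.002, 0.053, -0.006], [100, 0.0001, -0.0479, 0.0085, -0.002, 0.053, -0.006], [100, -0.0001, -0.048, 0.0084, -0.002, 0.053, -0.006], [100, -0.0002, -0.048, 0.0083, -0.002, 0.053, -0.006], [100, -0.0004, -0.048, 0.0082, -0.002, 0.053, -0.006]])

```text
time_s: 13.25
ee_pos: [0.4849, -0.316, 0.1334]
eef_rot: [-3.141, 0.099, 2.987]
force: [1.4, 0.7, 0.4]
grip_width: 0.0943
grip_force: 0.0
```

Emit:
servo_tool(plan=[[100, -0.0006, -0.048, 0.0081, -0.002, 0.053, -0.006], [100, -0.0007, -0.048, 0.008, -0.002, 0.053, -0.006], [100, 0, 0, 0, 0, 0, 0], [100, 0, 0, 0, 0, 0, 0], [100, 0, 0, 0.02, 0, 0, 0], [100, 0, 0, 0, 0, 0, 0], [100, 0, 0, 0, 0, 0, 0], [100, 0, 0, 0, 0, 0, 0]])

```text
time_s: 14.25
ee_pos: [0.4735, -0.4095, 0.0987]
eef_rot: [3.14, -0.004, 3.0]
force: [-1.2, 0.3, -0.0]
grip_width: 0.0942
grip_force: 0.0
```

```bash
python3 - <<'E'
from plan import *
stat(bench('carton',.1))
plan([(bench('carton',.02),3,100),(None,5,0)])
E
```

```text
14.25 [ 0.4735 -0.4095  0.0987] [ 3.14  -0.004  3.   ] q [-0.77  0.57  1.4  -0.    1.18 -2.2 ] F [-1.2  0.3 -0. ] w 0.0942 0.0
err [-0.0012  0.0001  0.0013]
[[100, 0.0003, -0.0001, 0.0262, 0.001, -0.001, 0.001],
[100, 0.0003, -0, 0.0262, 0.001, -0.001, 0.001],
[100, 0.0004, -0, 0.0262, 0.001, -0.001, 0.001],
[0, 0, 0, 0, 0, 0, 0.0],
[0, 0, 0, 0, 0, 0, 0.0],
[0, 0, 0, 0, 0, 0, 0.0],
[0, 0, 0, 0, 0, 0, 0.0],
[0, 0, 0, 0, 0, 0, 0.0]]

8
```

Emit:
servo_tool(plan=[[100, 0.0004, 0, 0.0262, 0.001, -0.001, 0.001], [100, 0.0004, 0, 0.0262, 0.001, -0.001, 0.001], [100, 0.0004, 0, 0.0262, 0.001, -0.001, 0.001], [0, 0, 0, 0, 0, 0, 0], [0, 0, 0, 0, 0, 0, 0], [0, 0, 0, 0, 0, 0, 0], [0, 0, 0, 0, 0, 0, 0], [0, 0, 0, 0, 0, 0, 0]], force=25)

```text
time_s: 15.25
ee_pos: [0.4718, -0.4094, 0.0196]
eef_rot: [-3.141, -0.002, 2.996]
force: [-0.5, -0.5, 2.6]
grip_width: 0.0503
grip_force: 25.0
```

```bash
python3 - <<'E'
from plan import *
stat(bench('carton',.02))
p=bench('carton',.02); up=(p[0]+[.0,.02,.12],p[1])
plan([(up,3,0),(nest('carton',.11),9,0),(nest('carton',.045),4,0)])
E
```

```text
15.25 [ 0.4718 -0.4094  0.0196] [-3.141e+00 -2.000e-03  2.996e+00] q [-0.77  0.66  1.45 -0.    1.03 -2.2 ] F [-0.5 -0.5  2.6] w 0.0503 25.0
err [ 0.0005 -0.      0.0004]
[[0, 0.0009, 0.0066, -0.0401, -0, -0.001, 0.0],
[0, 0.0008, 0.0066, -0.0401, -0, -0.001, 0.0],
[0, 0.0008, 0.0066, -0.0401, -0, -0.001, 0.0],
[0, -0.0016, 0.0405, -0.0017, 0.002, -0.058, 0.007],
[0, -0.0014, 0.0405, -0.0016, 0.002, -0.058, 0.007],
[0, -0.0012, 0.0405, -0.0016, 0.002, -0.058, 0.007],
[0, -0.001, 0.0406, -0.0016, 0.002, -0.058, 0.007],
[0, -0.0009, 0.0406, -0.0017, 0.002, -0.058, 0.007]]

[[0, -0.0007, 0.0406, -0.0017, 0.002, -0.058, 0.007],
[0, -0.0005, 0.0406, -0.0017, 0.002, -0.058, 0.007],
[0, -0.0004, 0.0406, -0.0018, 0.002, -0.058, 0.007],
[0, -0.0002, 0.0406, -0.0018, 0.002, -0.058, 0.007],
[0, 0, -0, 0.0163, 0, 0, 0.0],
[0, 0, -0, 0.0163, 0, 0, 0.0],
[0, -0, 0, 0.0163, 0, 0, 0.0],
[0, 0, -0, 0.0163, 0, 0, 0.0]]

16
```

Emit:
servo_tool(plan=[[0, 0.0009, 0.0066, -0.0401, 0, -0.001, 0], [0, 0.0008, 0.0066, -0.0401, 0, -0.001, 0], [0, 0.0008, 0.0066, -0.0401, 0, -0.001, 0], [0, -0.0016, 0.0405, -0.0017, 0.002, -0.058, 0.007], [0, -0.0014, 0.0405, -0.0016, 0.002, -0.058, 0.007], [0, -0.0012, 0.0405, -0.0016, 0.002, -0.058, 0.007], [0, -0.001, 0.0406, -0.0016, 0.002, -0.058, 0.007], [0, -0.0009, 0.0406, -0.0017, 0.002, -0.058, 0.007]])

```text
time_s: 16.25
ee_pos: [0.5094, -0.1886, 0.1475]
eef_rot: [-3.136, 0.292, 2.961]
force: [0.8, -0.7, -2.3]
grip_width: 0.0497
grip_force: 25.0
```

Emit:
servo_tool(plan=[[0, -0.0007, 0.0406, -0.0017, 0.002, -0.058, 0.007], [0, -0.0005, 0.0406, -0.0017, 0.002, -0.058, 0.007], [0, -0.0004, 0.0406, -0.0018, 0.002, -0.058, 0.007], [0, -0.0002, 0.0406, -0.0018, 0.002, -0.058, 0.007], [0, 0, 0, 0.0163, 0, 0, 0], [0, 0, 0, 0.0163, 0, 0, 0], [0, 0, 0, 0.0163, 0, 0, 0], [0, 0, 0, 0.0163, 0, 0, 0]])

```text
time_s: 17.25
ee_pos: [0.5715, -0.0371, 0.0968]
eef_rot: [-3.14, 0.522, 2.933]
force: [-0.3, 0.4, -2.5]
grip_width: 0.05
grip_force: 25.0
```

```bash
python3 - <<'E'
from plan import *
stat(nest('carton',.045))
plan([(nest('carton',.035),3,0),(nest('carton',.0196),5,0)])
c=shot('top','pics/top3.png'); W=world(c); p=(W-O)@F
u=np.argwhere((abs(p[...,0])<.09)&(abs(p[...,1])<.16)&(p[...,2]<.06)); a,b=u.min(0),u.max(0)
cv2.imwrite('pics/t3.png',cv2.resize(c['pixels'][a[0]:b[0],a[1]:b[1]],None,fx=5,fy=5,interpolation=2)[:,:,::-1])
E
```

```text
17.25 [ 0.5715 -0.0371  0.0968] [-3.14   0.522  2.933] q [-0.1   0.25  1.96 -0.14  0.41 -1.35] F [-0.3  0.4 -2.5] w 0.05 25.0
err [0.0003 0.0001 0.0019]
[[0, -0.0001, -0, 0.0027, -0.001, -0, -0.001],
[0, -0.0001, -0, 0.0027, -0.001, -0, -0.001],
[0, -0.0001, -0, 0.0027, -0.001, -0, -0.001],
[0, 0, -0, 0.0031, 0, 0, 0.0],
[0, -0, 0, 0.0031, 0, 0, 0.0],
[0, 0, -0, 0.0031, 0, 0, 0.0],
[0, -0, 0, 0.0031, 0, 0, 0.0],
[0, 0, -0, 0.0031, 0, 0, 0.0]]

8
```

View pics/t3.png

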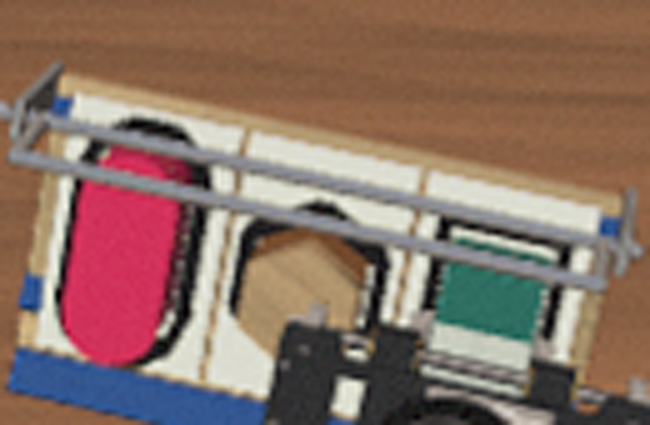

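Tin and jar are seated; the carton is squared up over its nest. Inserting.

Emit:
servo_tool(plan=[[0, -0.0001, 0, 0.004, -0.001, 0, -0.001], [0, -0.0001, 0, 0.004, -0.001, 0, -0.001], [0, -0.0001, 0, 0.004, -0.001, 0, -0.001], [0, 0, 0, 0.004, 0, 0, 0], [0, 0, 0, 0.004, 0, 0, 0], [0, 0, 0, 0.004, 0, 0, 0], [0, 0, 0, 0.001, 0, 0, 0], [0, 0, 0, 0, 0, 0, 0]])

```text
time_s: 18.3
ee_pos: [0.5841, -0.0399, 0.0771]
eef_rot: [-3.141, 0.524, 2.936]
force: [-17.8, 0.3, 19.5]
grip_width: 0.0499
grip_force: 25.0
```

```bash
python3 - <<'E'
from plan import *
stat(nest('carton',.0196)); print(F.T@ctrl.get_obs()['force'])
E
```

```text
18.3 [ 0.5841 -0.0399  0.0771] [-3.141  0.524  2.936] q [-0.11  0.31  1.94 -0.14  0.37 -1.36] F [-17.8   0.3  19.5] w 0.0499 25.0
err [-0.001 -0.     0.   ]
[-5.36606141 -3.31789425 25.61894656]
```

Emit:
servo_tool(plan=[[0, 0, 0, -0.0008, 0, 0, 0], [80, 0, 0, 0, 0, 0, 0], [80, 0, 0, 0, 0, 0, 0], [80, 0, 0, 0, 0, 0, 0], [80, 0, 0, -0.02, 0, 0, 0], [80, 0, 0, -0.04, 0, 0, 0], [80, 0, 0, -0.05, 0, 0, 0], [60, 0, 0, -0.04, 0, 0, 0]])

```text
time_s: 19.3
ee_pos: [0.5095, -0.0241, 0.2081]
eef_rot: [-3.141, 0.524, 2.936]
force: [0.8, -0.2, 0.1]
grip_width: 0.068
grip_force: 0.0
```

```bash
cat >> plan.py <<'E'
KR=np.array([[0,1,0],[1,0,0],[0,0,-1.]])
def kp(a,dz=0,r=.08,y=.203,dx=0):
    a=np.radians(a); return nest('',.058+r*np.sin(a)-.019+dz,.07+r*np.cos(a)+dx,y,KR)
E
python3 - <<'E'
from plan import *
stat(nest('carton',.17))
plan([(kp(56.5,.075),12,50),(None,4,50)])
c=shot('top','pics/top4.png'); W=world(c); p=(W-O)@F
for k in NY:
    m=(abs(p[...,0])<.02)&(abs(p[...,1]-NY[k])<.015)&(p[...,2]<.06); print(k,m.sum(),np.percentile(p[m][:,2],[10,50,90]).round(4))
E
```

```text
19.3 [ 0.5095 -0.0241  0.2081] [-3.141  0.524  2.936] q [-0.09 -0.06  2.01 -0.09  0.68 -1.39] F [ 0.8 -0.2  0.1] w 0.068 0.0
err [-0.0004  0.0002 -0.0011]
[[50, -0.0095, 0.0247, -0.0008, -0, 0, 0.131],
[50, -0.0062, 0.0258, -0.0008, -0, 0, 0.131],
[50, -0.0028, 0.0263, -0.0008, -0, 0, 0.131],
[50, 0.0007, 0.0265, -0.0008, -0, 0, 0.131],
[50, 0.0042, 0.0262, -0.0008, -0, 0, 0.131],
[50, 0.0075, 0.0254, -0.0008, -0, 0, 0.131],
[50, 0.0108, 0.0242, -0.0008, -0, 0, 0.131],
[50, 0.0139, 0.0226, -0.0008, -0, 0, 0.131]]

[[50, 0.0167, 0.0206, -0.0008, -0, 0, 0.131],
[50, 0.0192, 0.0182, -0.0008, -0, 0, 0.131],
[50, 0.0214, 0.0156, -0.0008, -0, 0, 0.131],
[50, 0.0233, 0.0126, -0.0008, -0, 0, 0.131],
[50, 0, 0, 0, 0, 0, 0.0],
[50, 0, 0, 0, 0, 0, 0.0],
[50, 0, 0, 0, 0, 0, 0.0],
[50, 0, 0, 0, 0, 0, 0.0]]

16
tin 171 [0.0436 0.0464 0.0499]
jar 179 [0.0469 0.0504 0.0534]
carton 178 [0.0467 0.0501 0.053 ]
```

All three tops are at 46.4, 50.4 and 50.1 mm above the floors, so all are home. Moving to the handle.

Emit:
servo_tool(plan=[[50, -0.0095, 0.0247, -0.0008, 0, 0, 0.131], [50, -0.0062, 0.0258, -0.0008, 0, 0, 0.131], [50, -0.0028, 0.0263, -0.0008, 0, 0, 0.131], [50, 0.0007, 0.0265, -0.0008, 0, 0, 0.131], [50, 0.0042, 0.0262, -0.0008, 0, 0, 0.131], [50, 0.0075, 0.0254, -0.0008, 0, 0, 0.131], [50, 0.0108, 0.0242, -0.0008, 0, 0, 0.131], [50, 0.0139, 0.0226, -0.0008, 0, 0, 0.131]])

```text
time_s: 20.35
ee_pos: [0.6125, 0.1575, 0.2496]
eef_rot: [2.678, 0.251, 1.824]
force: [-0.1, -0.7, 0.0]
grip_width: 0.0471
grip_force: 0.0
```

Emit:
servo_tool(plan=[[50, 0.0167, 0.0206, -0.0008, 0, 0, 0.131], [50, 0.0192, 0.0182, -0.0008, 0, 0, 0.131], [50, 0.0214, 0.0156, -0.0008, 0, 0, 0.131], [50, 0.0233, 0.0126, -0.0008, 0, 0, 0.131], [50, 0, 0, 0, 0, 0, 0], [50, 0, 0, 0, 0, 0, 0], [50, 0, 0, 0, 0, 0, 0], [50, 0, 0, 0, 0, 0, 0]])

```text
time_s: 21.35
ee_pos: [0.6629, 0.2465, 0.2717]
eef_rot: [2.619, 0.0, 1.364]
force: [-0.2, 0.5, 0.2]
grip_width: 0.0471
grip_force: 0.0
```

```bash
python3 - <<'E'
from plan import *
stat(kp(56.5,.075))
plan([(kp(56.5,0),3,50),(None,5,30)])
E
```

```text
21.35 [0.6629 0.2465 0.2717] [2.619 0.    1.364] q [ 0.42  0.39  1.34 -0.35  1.01  0.75] F [-0.2  0.5  0.2] w 0.0471 0.0
err [-0.0005  0.0002  0.0018]
[[50, 0.0002, -0.0001, 0.0244, -0, 0, -0.0],
[50, 0.0002, -0.0001, 0.0244, -0, 0, -0.0],
[50, 0.0002, -0.0001, 0.0244, -0, 0, -0.0],
[30, 0, 0, 0, 0, 0, 0.0],
[30, 0, 0, 0, 0, 0, 0.0],
[30, 0, 0, 0, 0, 0, 0.0],
[30, 0, 0, 0, 0, 0, 0.0],
[30, 0, 0, 0, 0, 0, 0.0]]

8
```

Emit:
servo_tool(plan=[[50, 0, 0, 0.0245, 0, 0, 0], [50, 0, 0, 0.0245, 0, 0, 0], [50, 0, 0, 0.0245, 0, 0, 0], [0, 0, 0, 0, 0, 0, 0], [0, 0, 0, 0, 0, 0, 0], [0, 0, 0, 0, 0, 0, 0], [0, 0, 0, 0, 0, 0, 0], [0, 0, 0, 0, 0, 0, 0]], force=6)

```text
time_s: 22.35
ee_pos: [0.6997, 0.2396, 0.2104]
eef_rot: [2.615, -0.002, 1.364]
force: [3.8, -1.3, 6.2]
grip_width: 0.0177
grip_force: 6.0
```

```bash
python3 - <<'E'
from plan import *
stat(kp(56.5)); o=ctrl.get_obs(); print(F.T@o['force'])
plan([(kp(a),1,0) for a in np.linspace(56.5,135,17)[1:]])
E
```

```text
22.35 [0.6997 0.2396 0.2104] [ 2.615e+00 -2.000e-03  1.364e+00] q [ 0.38  0.5   1.32 -0.36  0.9   0.75] F [ 3.8 -1.3  6.2] w 0.0177 6.0
err [ 0.0002  0.002  -0.0013]
[ 6.50651081 -0.50238683  3.35685241]
[[0, -0.0002, -0.0079, -0.0023, 0.003, -0.001, -0.001],
[0, -0, -0.0061, -0.003, 0, 0, 0.0],
[0, 0, -0.0064, -0.0025, 0, 0, 0.0],
[0, -0, -0.0066, -0.0019, 0, 0, 0.0],
[0, 0, -0.0067, -0.0014, 0, 0, 0.0],
[0, -0, -0.0068, -0.0008, 0, 0, 0.0],
[0, 0, -0.0068, -0.0002, 0, 0, 0.0],
[0, 0, -0.0068, 0.0004, 0, 0, 0.0]]

[[0, -0, -0.0068, 0.001, 0, 0, 0.0],
[0, 0, -0.0067, 0.0016, 0, 0, 0.0],
[0, -0, -0.0065, 0.0021, 0, 0, 0.0],
[0, 0, -0.0063, 0.0027, 0, 0, 0.0],
[0, -0, -0.0061, 0.0032, 0, 0, 0.0],
[0, -0, -0.0058, 0.0037, 0, 0, 0.0],
[0, 0, -0.0054, 0.0042, 0, 0, 0.0],
[0, 0, -0.005, 0.0046, 0, 0, 0.0]]

16
```

Handle gripped (17.7 mm). Swinging.

Emit:
servo_tool(plan=[[0, 0, -0.007, -0.0025, 0, 0, 0], [0, 0, -0.0061, -0.003, 0, 0, 0], [0, 0, -0.0064, -0.0025, 0, 0, 0], [0, 0, -0.0066, -0.0019, 0, 0, 0], [0, 0, -0.0067, -0.0014, 0, 0, 0], [0, 0, -0.0068, -0.0008, 0, 0, 0], [0, 0, -0.0068, -0.0002, 0, 0, 0], [0, 0, -0.0068, 0.0004, 0, 0, 0]])

```text
time_s: 23.35
ee_pos: [0.6478, 0.2505, 0.1924]
eef_rot: [2.618, -0.001, 1.364]
force: [1.7, -0.4, 3.8]
grip_width: 0.0177
grip_force: 6.0
```

```bash
python3 - <<'E'
from plan import *
stat(kp(95.75)); o=ctrl.get_obs(); print(F.T@o['force'])
E
```

```text
23.35 [0.6478 0.2505 0.1924] [ 2.618e+00 -1.000e-03  1.364e+00] q [ 0.43  0.42  1.47 -0.41  0.85  0.85] F [ 1.7 -0.4  3.8] w 0.0177 6.0
err [ 0.0003 -0.0007  0.0007]
[ 3.38828114 -0.07280385  2.46084415]
```

Emit:
servo_tool(plan=[[0, 0, -0.0068, 0.001, 0, 0, 0], [0, 0, -0.0067, 0.0016, 0, 0, 0], [0, 0, -0.0065, 0.0021, 0, 0, 0], [0, 0, -0.0063, 0.0027, 0, 0, 0], [0, 0, -0.0061, 0.0032, 0, 0, 0], [0, 0, -0.0058, 0.0037, 0, 0, 0], [0, 0, -0.0054, 0.0042, 0, 0, 0], [0, 0, -0.005, 0.0046, 0, 0, 0]])

```text
time_s: 24.35
ee_pos: [0.6179, 0.2564, 0.1469]
eef_rot: [2.619, 0.0, 1.364]
force: [1.6, 0.4, 3.4]
grip_width: 0.0176
grip_force: 6.0
```

```bash
cat > kchk.py <<'E'
from plan import *
stat(kp(135)); o=ctrl.get_obs(); print(F.T@o['force'])
import sys
for n in('top','side'):
    c=shot(n,f'pics/{n}{sys.argv[1]}.png'); W=world(c); p=(W-O)@F; hsv=cv2.cvtColor(c['pixels'],cv2.COLOR_RGB2HSV)
    red=((hsv[...,0]<6)|(hsv[...,0]>174))&(hsv[...,1]>150)&(abs(p[...,1]-.198)<.045)&(p[...,2]>.08)&(abs(p[...,0]-.03)<.06)
    print(n,'handle',red.sum(),p[red].mean(0).round(4),p[red].max(0).round(4))
    g=(hsv[...,1]<70)&(hsv[...,2]<210)&(abs(p[...,1])<.14)&(p[...,2]>.052)&(p[...,2]<.075)&(abs(p[...,0]-.02)<.03)
    print('wire',g.sum(),p[g].mean(0).round(4),np.percentile(p[g],[5,50,95],axis=0).round(4)[:,[0,2]].tolist())
E
python3 kchk.py 5
```

```text
24.35 [0.6179 0.2564 0.1469] [2.619 0.    1.364] q [ 0.46  0.42  1.59 -0.47  0.76  0.95] F [1.6 0.4 3.4] w 0.0176 6.0
err [-0.     -0.0014  0.0018]
[2.9374427  0.68683521 2.17958894]
top handle 62 [0.016  0.1778 0.1244] [0.0228 0.1943 0.1298]
wire 412 [ 0.0171 -0.0149  0.0619] [[0.0015, 0.0528], [0.0179, 0.0627], [0.0223, 0.0672]]
side handle 23 [0.0141 0.1873 0.1223] [0.0195 0.211  0.1282]
wire 101 [ 0.0178 -0.0039  0.0613] [[0.0134, 0.0577], [0.0167, 0.0616], [0.0304, 0.0637]]
```

The wire top still reads about 5 mm high and there is no stop force yet. I push on along the tangent.

Emit:
servo_tool(plan=[[0, 0, -0.001, 0.001, 0, 0, 0], [0, 0, -0.001, 0.001, 0, 0, 0], [0, 0, -0.001, 0.001, 0, 0, 0], [0, 0, -0.0005, 0.0005, 0, 0, 0], [0, 0, 0, 0, 0, 0, 0], [0, 0, 0, 0, 0, 0, 0], [0, 0, 0, 0, 0, 0, 0], [0, 0, 0, 0, 0, 0, 0]])

```text
time_s: 25.45
ee_pos: [0.6173, 0.2567, 0.1437]
eef_rot: [2.617, -0.001, 1.364]
force: [-1.3, -1.7, 8.1]
grip_width: 0.0178
grip_force: 6.0
```

```bash
python3 kchk.py 6
```

```text
25.45 [0.6173 0.2567 0.1437] [ 2.617e+00 -1.000e-03  1.364e+00] q [ 0.47  0.42  1.59 -0.47  0.76  0.96] F [-1.3 -1.7  8.1] w 0.0178 6.0
err [ 0.0001 -0.0034  0.0042]
[ 3.27314679 -1.96517795  7.47457614]
top handle 62 [0.0141 0.1776 0.1229] [0.0409 0.1946 0.1908]
wire 407 [ 0.0171 -0.0142  0.0603] [[-0.0001, 0.0532], [0.0181, 0.0608], [0.0236, 0.0657]]
side handle 25 [0.0132 0.1871 0.1209] [0.0197 0.2178 0.1274]
wire 103 [ 0.018  -0.0001  0.0602] [[0.013, 0.0562], [0.0168, 0.0605], [0.0352, 0.0626]]
```

Emit:
servo_tool(plan=[[0, 0, -0.001, 0.001, 0, 0, 0], [0, 0, -0.001, 0.001, 0, 0, 0], [0, 0, -0.0005, 0.0005, 0, 0, 0], [0, 0, 0, 0, 0, 0, 0], [0, 0, 0, 0, 0, 0, 0], [0, 0, 0, 0, 0, 0, 0], [0, 0, 0, 0, 0, 0, 0], [0, 0, 0, 0, 0, 0, 0]], force=12)

```text
time_s: 26.55
ee_pos: [0.6179, 0.2573, 0.1429]
eef_rot: [2.613, -0.003, 1.364]
force: [1.2, -3.4, 19.3]
grip_width: 0.0175
grip_force: 12.0
```

```bash
python3 kchk.py 7
```

```text
26.55 [0.6179 0.2573 0.1429] [ 2.613 -0.003  1.364] q [ 0.47  0.43  1.59 -0.48  0.75  0.96] F [ 1.2 -3.4 19.3] w 0.0175 12.0
err [ 0.0008 -0.0035  0.0052]
[11.30691484 -3.12305263 15.75472934]
top handle 63 [0.0144 0.1777 0.1236] [0.0426 0.1949 0.1957]
wire 405 [ 0.0176 -0.0119  0.0608] [[0.0044, 0.0532], [0.0184, 0.0612], [0.0234, 0.0659]]
side handle 22 [0.0132 0.1889 0.1208] [0.0189 0.2162 0.1248]
wire 102 [ 0.0174 -0.009   0.0601] [[0.0129, 0.0567], [0.0163, 0.0602], [0.0251, 0.0627]]
```

The stop is reached: 19 N on the tool, no further wire motion, wire at x≈18 mm as specified for shut. Release and retract.

Emit:
servo_tool(plan=[[45, 0, 0, 0, 0, 0, 0], [45, 0, 0, 0, 0, 0, 0], [45, 0, 0, 0, 0, 0, 0], [45, 0, 0, -0.015, 0, 0, 0], [45, 0, 0, -0.04, 0, 0, 0], [45, 0, 0, -0.05, 0, 0, 0], [45, 0, 0, -0.05, 0, 0, 0], [45, 0, 0, 0, 0, 0, 0]])

```text
time_s: 27.65
ee_pos: [0.5396, 0.274, 0.2783]
eef_rot: [2.614, -0.005, 1.365]
force: [0.0, -0.4, 0.0]
grip_width: 0.042
grip_force: 0.0
```

Emit:
servo_tool(plan=[[45, 0, -0.04, -0.03, 0, 0, 0], [45, 0, -0.04, -0.03, 0, 0, 0], [45, 0, -0.04, -0.03, 0, 0, 0], [45, 0, -0.02, 0, 0, 0, 0], [45, 0, 0, 0, 0, 0, 0], [45, 0, 0, 0, 0, 0, 0], [45, 0, 0, 0, 0, 0, 0], [45, 0, 0, 0, 0, 0, 0]])

```text
time_s: 28.65
ee_pos: [0.3779, 0.3067, 0.2815]
eef_rot: [2.619, 0.0, 1.363]
force: [0.3, 0.0, 1.3]
grip_width: 0.0423
grip_force: 0.0
```

```bash
python3 kchk.py 8; python3 - <<'E'
import cv2,numpy as np
a=cv2.imread('pics/top8.png')[100:300,60:470]; b=cv2.imread('pics/side8.png')[130:260,260:380]
a=cv2.resize(a,(492,240)); b=cv2.resize(b,None,fx=4,fy=4,interpolation=2); a=cv2.resize(cv2.imread('pics/top8.png')[110:220,160:340],None,fx=3,fy=3,interpolation=2); h=np.zeros((max(a.shape[0],b.shape[0])if 1 else 0,a.shape[1]+b.shape[1],3),np.uint8)
h=h[:600] if h.shape[1]<=800 else h
h=np.zeros((520,1020,3),np.uint8); h[:330,:540]=a; h[:,540:1020]=b; cv2.imwrite('pics/fin.png',cv2.resize(h,(800,408)))
E
```

```text
28.65 [0.3779 0.3067 0.2815] [2.619 0.    1.363] q [ 0.85 -0.04  1.81 -0.5   1.15  1.21] F [0.3 0.  1.3] w 0.0423 0.0
err [ 1.000e-04 -1.464e-01 -2.374e-01]
[0.90246924 0.08721575 0.96165438]
top handle 161 [0.0131 0.1962 0.1225] [0.0205 0.2284 0.1294]
wire 410 [ 0.0176 -0.0131  0.0605] [[-0.0003, 0.053], [0.0181, 0.0609], [0.0314, 0.0655]]
side handle 27 [0.0134 0.1926 0.1203] [0.0172 0.2178 0.1246]
wire 102 [ 0.0183 -0.0043  0.0601] [[0.0132, 0.0571], [0.0166, 0.0604], [0.0367, 0.0627]]
```

View pics/fin.png

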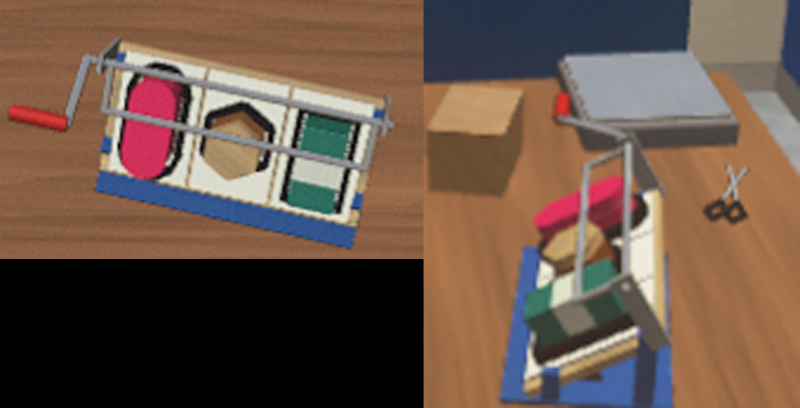

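View pics/top8.png

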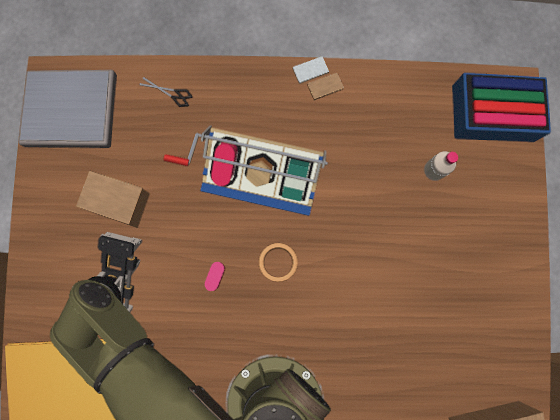

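The wire lies across all three seated items, with the handle at (176,159) in the shut position (135.5° against the specified 135°). The spray bottle, tape roll and parcel are unmoved at (443,165), (278,262) and (111,198).

```bash
python3 -c "
from station import ctrl; print(ctrl.hand_in())"
```

```text
the job is handed in; nothing more can be done
None
```

The tin, jar and carton are each home in their own nests, the keeper bar is swung shut against its stop, the spray bottle, tape roll and parcel are unmoved, and the job was handed in at about 29 s (no verdict was returned).

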